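Go-gauge two pressed bushings and reject the tight one

ROBOT

A 7-joint arm with a two-finger parallel gripper is mounted at the origin on the work surface. World frame = base frame: x ahead of the robot, y to its left, z up, the work surface at z = 0. Lengths are in m, angles in rad, forces in N, time in s.
With the tool pointing down it reaches from about 0.35 to 0.9 m from the base axis. Payload 7.2 kg.
Tool frame: the origin (TCP) lies where the fingers leave the gripper's body, on its centre line; the fingertips stand 80 mm ahead of it and the grasp point (between the pads) lies 61 mm ahead of it; z points along the fingers, y is the line along which they close (so a half turn about z gives the same grasp; the last joint's range is limited). The gripper opens to 88 mm and grips with 3 to 60 N. Pads are 20 mm wide; open, the fingers measure 115 mm over their backs; the gripper's body (75 mm by 178 mm) begins 61 mm behind the grasp point.
Start: joints at [-1.189, 0.411, -0.013, 1.596, 0.006, 1.134, -0.082], TCP at [0.272, 0.563, 0.303] pointing down, gripper open.
Joint ranges: [-2.95, 2.95], [-0.29, 1.99], [-1.47, 1.44], [0.14, 2.54], [-1.03, 4.17], [0.13, 1.85], [-2.86, 2.86]. Speed limits (rad/s): [2.39, 2.39, 3.01, 3.01, 3.14, 3.14, 3.14].

INTERFACE

Orientations are given as a unit quaternion [w, x, y, z].
In Python, from bench import * gives the robot as it stands.
- The arm moves only by the tool drive_tool, never from a script. Its argument "moves" is a list of rows, each an object with "xyz": the shift along the world's x, y, z in units of 0.25 m (1.0 is 0.25 m), a list of three; "rot": the turn, a rotation vector about the world's x, y, z in units of 2 rad (1.0 is 2 rad), a list of three; "claw": the closure, from 0 (fully open) to 1 (shut). In form: [{"xyz": [x, y, z], "rot": [wx, wy, wz], "claw": claw}, ...]. A call has 1 to 5 rows; each row is the pose to reach, as a shift and turn from the pose commanded when the call began; what a row does not reach only later rows make up. A row lasts 1/10 s, in which the tool goes at most 50 mm and 8.59 degrees, less where a joint would pass 70% of its speed; a pose out of reach is approached as far as the arm can. A call with a number of a shift or a turn outside -1 to 1 is refused whole. A call with a gripper value outside its range is refused whole. The fingers move at their own pace and stop on an object; "squeeze" is the grip in N (left out, the last holds). Time passes only in rows, so rows that repeat a pose let the fingers close. It gives the time, the measured TCP pose, the force, the opening and the grip force at its end, in the units of the state.
- read_state(): the state, without advancing time (a new reading comes with each control period).
- camera(name): name is "side" or "top" or "wrist"; returns the picture (480x640x3 uint8, red, green, blue); there is no depth.
- camera_info(name): a dict with "K" (3x3 intrinsics, pixels), "rvec" (rotation vector, rad) and "tvec" (3), from world to camera coordinates, as OpenCV has them. Camera axes: x right, y down, z forward; pixel columns grow to the right and rows downward; lengths in m; the calibration is good to about 2 mm. The wrist camera is an equidistant fisheye: a pixel r from the principal point sees the ray r / f radians off the axis. A picture is of the moment at which its call begins: read the wrist's pose just before it. camera_info takes no time and is no camera call; for the wrist camera it gives the pose at the moment of the call.
- finish_job(): hands the job in; it is judged then, once.
The state is a dict: "clock": time; "q": joint angles; "joint_velocities": joint speeds; "effort": joint torques, N m; "tcp_pos": TCP position; "ee_rot": TCP orientation; "force": force on the tool from outside, world axes, zero at the start; "torque": the same for the moment, N m; "width": finger opening in m; "grip_force": force on a finger pad.
Only numpy, scipy, OpenCV 4.12 (cv2) and the standard library are available. Lean on these libraries where they do the work, as an engineer would, in place of code of your own. Each camera call takes 0.05 s, during which the arm holds its last target. There are 200 camera calls.

TASK

Two white pressed bushings stand in steel pots on the bench, and one of them has come out with too tight a bore. Before moving either pot, try the green-handled plug gauge in the bores and leave it standing fully home in the bushing it passes into, with that pot staying where it is. Then set the other pot, with its tight bushing, upright in the red reject tray.

Things in the scene. Friction and masses are not known exactly. Their poses are not given: they have to be found in the camera images.
- gauge_grip (a point): Go gauge, 0.25 kg, upright in a loose hole of a wooden stand (thinner yellow one beside it). Green handle dia. 22 x 65 mm, collar dia. 36, plug dia. 26 x 36, nose tapered to 10. Point: on axis, mid-handle, 39 above collar underside, 75 above nose, z up. Lift 40+ mm to clear stand (50 high). Home: collar on bushing top, point 66 mm above pot point; in tight bore it stops 95 above.
- pot_1_mid (a point): One steel pot, dia. 58, 48 mm high, 0.5 kg; white bushing in it (2 mm play), top 54 mm above table. Bore 31 mm in one pot (gauge passes), 22 in the other (nose stops 7 mm in); which is which varies. Point: on pot axis, 27 mm above its underside, z up; grip here across the outside.
- pot_2_mid (a point): Another steel pot, dia. 58, 48 mm high, 0.5 kg; white bushing in it (2 mm play), top 54 mm above table. Bore 31 mm in one pot (gauge passes), 22 in the other (nose stops 7 mm in); which is which varies. Point: on pot axis, 27 mm above its underside, z up; grip here across the outside.
- reject_floor (a point): The fixed red reject tray, open on top, 170 mm square outside and 28 mm high, walls and floor 5 mm thick. This point is the centre of its inner floor, 5 mm above the table; x and y run along its sides, z up.
Not all that is in view belongs to the job. What is shaped like the part that bears gauge_grip but blue is not meant.

How it is judged:
On the way:
1. the gauge stands fully home in the bushing it passes into, while neither pot has been moved to the tray (((horizontal distance between gauge_grip and pot_1_mid below 0.012 m and z of gauge_grip in the frame of pot_1_mid between 0.058 and 0.072 m and angle between each of gauge_grip, pot_1_mid's own z axis and vertical below 0.18 rad) or (horizontal distance between gauge_grip and pot_2_mid below 0.012 m and z of gauge_grip in the frame of pot_2_mid between 0.058 and 0.072 m and angle between each of gauge_grip, pot_2_mid's own z axis and vertical below 0.18 rad)) and distance of each of pot_1_mid, pot_2_mid from where it was at the start of the episode below 0.05 m), for 0.2 s.
At the end, for the whole second after the job is handed in: Gauge upright (10 deg), home in one pot: its point within 12 mm of the pot axis and 58-72 mm above the pot point; that pot upright, within 50 mm of its start. Other pot upright (10 deg) on the reject tray floor, within 60 mm of its centre along each side. All at rest (((horizontal distance between gauge_grip and pot_1_mid below 0.012 m and z of gauge_grip in the frame of pot_1_mid between 0.058 and 0.072 m and angle between each of gauge_grip, pot_1_mid, pot_2_mid's own z axis and vertical below 0.18 rad and distance of pot_1_mid from where it was at the start of the episode below 0.05 m and linear speed of each of gauge, pot_2 below 0.02 m/s and x of pot_2_mid in the frame of reject_floor between -0.06 and 0.06 m and y of pot_2_mid in the frame of reject_floor between -0.06 and 0.06 m and z of pot_2_mid in the frame of reject_floor below 0.035 m) or (horizontal distance between gauge_grip and pot_2_mid below 0.012 m and z of gauge_grip in the frame of pot_2_mid between 0.058 and 0.072 m and angle between each of gauge_grip, pot_2_mid, pot_1_mid's own z axis and vertical below 0.18 rad and distance of pot_2_mid from where it was at the start of the episode below 0.05 m and linear speed of each of gauge, pot_1 below 0.02 m/s and x of pot_1_mid in the frame of reject_floor between -0.06 and 0.06 m and y of pot_1_mid in the frame of reject_floor between -0.06 and 0.06 m and z of pot_1_mid in the frame of reject_floor below 0.035 m))); the robot touches nothing.
It also fails if it takes over 61 s, if anything falls off the work surface, if the arm or the gripper's body presses on something with over 40 N, if the wrist force passes 120 N, or if a joint passes its speed limit or range.

## Working session

There is one attempt and no reset: what is moved stays moved. The work goes in short steps, Python scripts to look and compute and a tool call to move; the robot and the scene stay as the last step left them, time stands still between calls to the robot, and variables do not carry over. Pictures are saved under pics/ and viewed, at most 10 in all, crops included, and the job is handed in when it is done.

Besides the shell and the picture viewer there is one more tool, called by a JSON object that holds its "name" and its "arguments". drive_tool: Moves the arm, as the interface text tells. Shifts and turns lie within -1 to 1; 1 stands for 0.25 m of shift or 2 rad of turn. Its arguments: {"type":"object","properties":{"moves":{"type":"array"},"squeeze":{"type":"number"}},"required":["moves"]}

```bash
mkdir -p pics
python3 - <<'E'
from bench import *
import cv2,numpy as np
for n in ["side","top"]:
    im=camera(n); cv2.imwrite(f"pics/{n}0.png",im[:,:,::-1]); i=camera_info(n); print(n,i)
s=read_state(); print(s)
E
```

```text
side {'K': array([[451.42585816,   0.        , 320.76424192],
       [  0.        , 451.42585816, 243.19535996],
       [  0.        ,   0.        ,   1.        ]]), 'rvec': array([ 2.2581268 , -0.9794377 ,  0.37964396]), 'tvec': array([-0.38287388,  0.36042543,  0.63258598])}
top {'K': array([[465.28145398,   0.        , 324.31568743],
       [  0.        , 465.28145398, 240.66002221],
       [  0.        ,   0.        ,   1.        ]]), 'rvec': array([ 2.09231885, -2.149485  ,  0.15021399]), 'tvec': array([0.02989075, 0.55243458, 0.95856762])}
{'clock': 0.1, 'q': array([-1.18922374,  0.41183352, -0.01274195,  1.59694259,  0.00561119,
        1.13427368, -0.08222395]), 'joint_velocities': array([ 0.00130183, -0.00032151, -0.00041067, -0.00221396, -0.00145386,
       -0.00195922, -0.00092188]), 'effort': array([ 2.89276024e-03, -5.89097071e+01,  6.44162949e-01, -2.91708183e+01,
       -5.37057314e-02,  1.44598290e-02,  4.11061853e-05]), 'tcp_pos': array([0.2715968 , 0.56253938, 0.30189171]), 'ee_rot': array([-1.10297279e-04,  2.22979699e-01,  9.74822829e-01, -7.02079820e-04]), 'force': array([-0.09117515, -1.07735495, -0.21334749]), 'torque': array([-0.02744394, -0.01693392,  0.02471165]), 'grip_force': 0.0, 'width': 0.08811970313048419}
```

View pics/top0.png

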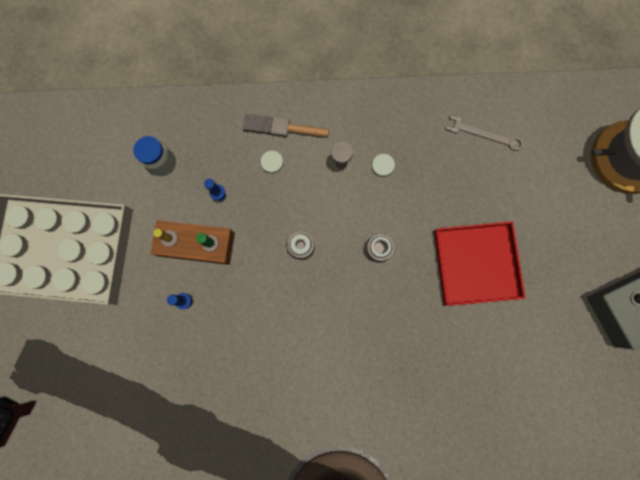

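View pics/side0.png

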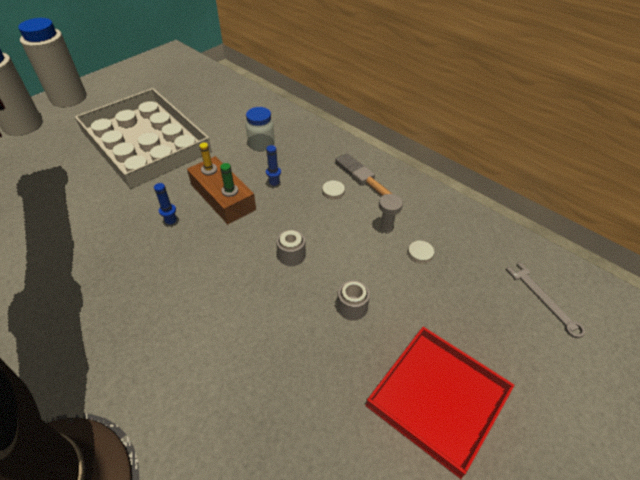

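Top view: green-handled gauge at about (205,240) in the wooden stand. The yellow one at (160,234) is thinner, and the blue ones at (215,190) and (180,300) are decoys, so green in the stand is the one that fits. The pots are at (300,245) and (380,248), the red tray at (480,263). Side view: gauge (228,180), pots (291,247) and (353,300). The right pot's bore looks larger.

```bash
cat > h.py <<'E'
import cv2,numpy as np
from scipy.optimize import least_squares
def P(i,X): return cv2.projectPoints(np.float64(X).reshape(-1,3),i["rvec"],i["tvec"],i["K"],None)[0].reshape(-1,2)
def tri(infos,uvs):
    M=[i["K"]@np.c_[cv2.Rodrigues(i["rvec"])[0],i["tvec"]] for i in infos]
    X=cv2.triangulatePoints(M[0],M[1],np.float64(uvs[0]),np.float64(uvs[1])).ravel(); X=X[:3]/X[3]
    return X,[P(i,X)[0]-u for i,u in zip(infos,uvs)]
def blob(mask,near,r=40):
    n,l,s,c=cv2.connectedComponentsWithStats(mask.astype(np.uint8)); k=[j for j in range(1,n) if s[j,4]>15 and np.hypot(*(c[j]-near))<r]
    j=max(k,key=lambda j:s[j,4]); return c[j],s[j],l==j
def cylhull_c(i,x,r,h):  # centroid of silhouette of a cylinder, centre x
    a=np.linspace(0,2*np.pi,40); pts=np.array([[x[0]+r*np.cos(t),x[1]+r*np.sin(t),x[2]+d] for t in a for d in(-h/2,h/2)])
    m=cv2.moments(cv2.convexHull(np.float32(P(i,pts)))); return np.array([m['m10'],m['m01']])/m['m00']
def fitcyl(infos,cs,r,h,x0):
    s=least_squares(lambda x:np.r_[tuple(cylhull_c(i,x,r,h)-c for i,c in zip(infos,cs))],x0,diff_step=1e-3,x_scale=.01); return s.x,s.fun
E
python3 - <<'E'
from bench import *
from h import *
T,S=[cv2.imread(f"pics/{n}0.png") for n in("top","side")]; I=[camera_info("top"),camera_info("side")]
def green(im):
    h=cv2.cvtColor(im,cv2.COLOR_BGR2HSV); return (h[...,0]>45)&(h[...,0]<85)&(h[...,1]>130)
def red(im):
    h=cv2.cvtColor(im,cv2.COLOR_BGR2HSV); return ((h[...,0]<6)|(h[...,0]>174))&(h[...,1]>150)&(h[...,2]>60)
g=[blob(green(T),(205,240)),blob(green(S),(228,180))]
print("green",[ (a[0],a[1]) for a in g]); print(fitcyl(I,[a[0] for a in g],.011,.065,tri(I,[a[0] for a in g])[0]))
def white(im): 
    h=cv2.cvtColor(im,cv2.COLOR_BGR2HSV); return (h[...,2]>150)&(h[...,1]<60)
for nt,ns in [((300,245),(291,240)),((380,248),(353,293))]:
    c=[]
    for im,n in((T,nt),(S,ns)):
        b=blob(white(im),n,15); cn=cv2.findContours(b[2].astype(np.uint8),cv2.RETR_CCOMP,cv2.CHAIN_APPROX_NONE); 
        for k in cn[0]:
            if len(k)>=8: print("ell",cv2.fitEllipse(k))
        o=max(cn[0],key=len); c.append(np.array(cv2.fitEllipse(o)[0]))
    print("pot top",tri(I,c))
# tray: outer corners
for im,n,i in((T,(480,263),I[0]),(S,(440,400),I[1])):
    b=blob(red(im),n); hull=cv2.convexHull(np.argwhere(b[2])[:,::-1].astype(np.int32)); print("tray",cv2.approxPolyDP(hull,6,True).reshape(-1,2).tolist(),cv2.minAreaRect(hull))
A=cv2.resize(T[220:275,140:205+220-20],None,fx=3,fy=3,interpolation=cv2.INTER_CUBIC); B=cv2.resize(S[130:330,180:380],None,fx=2,fy=2,interpolation=cv2.INTER_CUBIC)
C=np.zeros((600,800,3),np.uint8); C[:A.shape[0],:min(800,A.shape[1])]=A[:,:800]; C[190:590,:400]=B; cv2.imwrite("pics/c1.png",C)
E
```

```text
green [(array([203.71287129, 239.4950495 ]), array([197, 234,  15,  12, 101], dtype=int32)), (array([227.68918919, 180.14864865]), array([223, 172,  10,  17,  74], dtype=int32))]
(array([0.55787903, 0.26844409, 0.07572018]), array([ 0.05633935, -0.09229812, -0.1070265 ,  0.02003103]))
ell ((299.8876037597656, 243.63238525390625), (18.023948669433594, 18.478130340576172), 45.0687141418457)
ell ((299.76849365234375, 242.6243438720703), (9.585603713989258, 12.676042556762695), 86.33588409423828)
ell ((290.130615234375, 237.83522033691406), (16.331544876098633, 21.47565460205078), 86.23269653320312)
ell ((290.16156005859375, 238.038818359375), (8.606891632080078, 12.999037742614746), 81.28781127929688)
pot top (array([0.54637395, 0.06741371, 0.05597157]), [array([-0.06948596,  0.1005151 ]), array([ 0.1389189 , -0.02698756])])
ell ((380.8112487792969, 246.18875122070312), (18.17637062072754, 18.367412567138672), 135.0)
ell ((381.9250793457031, 245.55101013183594), (13.600062370300293, 16.098962783813477), 142.81134033203125)
ell ((353.7794189453125, 290.7097473144531), (20.224809646606445, 23.434062957763672), 100.40655517578125)
ell ((353.8822326660156, 291.0172424316406), (14.280594825744629, 18.94863510131836), 96.5792007446289)
pot top (array([ 0.53575526, -0.10502201,  0.05581168]), [array([-0.10774257,  0.13828448]), array([ 0.21832024, -0.04410818])])
tray [[524, 297], [445, 304], [435, 231], [512, 222]] ((479.46533203125, 263.1534729003906), (78.01091766357422, 82.88660430908203), 84.2894058227539)
tray [[513, 384], [461, 478], [366, 405], [422, 327]] ((443.8399963378906, 398.8799743652344), (123.19999694824219, 107.20000457763672), 36.869895935058594)
```

View pics/c1.png

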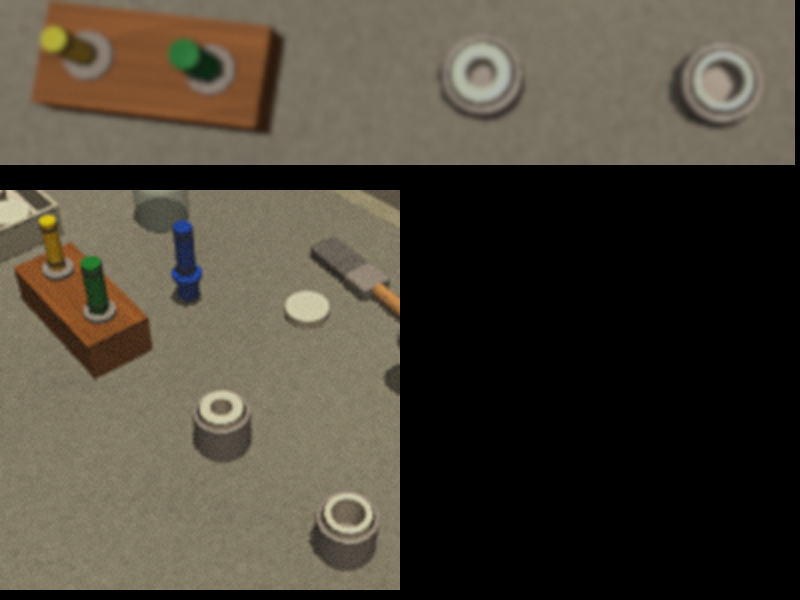

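The crop confirms it: the green gauge stands in the wood stand beside the yellow one. The right pot's bore is clearly larger (about 16 px against 12 px). The gauge height (0.076) disagrees with the expected 0.089, so I'll check it with the wrist camera after moving closer.

{"name": "drive_tool", "arguments": {"moves": [{"xyz":[0.52,-0.58,0],"rot":[0,0,0],"claw":0},{"xyz":[0.52,-0.58,0],"rot":[0,0,0],"claw":0},{"xyz":[0.52,-0.58,0],"rot":[0,0,0],"claw":0},{"xyz":[0.52,-0.58,0],"rot":[0,0,0],"claw":0},{"xyz":[0.52,-0.58,0],"rot":[0,0,0],"claw":0}]}}

```text
clock: 0.6
tcp_pos: [0.4071, 0.4116, 0.3026]
ee_rot: [0.001, 0.228, 0.974, -0.001]
force: [-0.3, 0.2, 1.0]
width: 0.0878
grip_force: 0.0
```

Run:
```python
from bench import *
import cv2,numpy as np
s=read_state(); print(s["tcp_pos"],s["clock"]); i=camera_info("wrist"); R=cv2.Rodrigues(i["rvec"])[0]; print(i, -R.T@i["tvec"],R[2])
```

```text
[0.40707115 0.41164711 0.30260678] 0.6
{'K': array([[371.64829954,   0.        , 314.61825248],
       [  0.        , 371.64829954, 234.48338525],
       [  0.        ,   0.        ,   1.        ]]), 'rvec': array([-2.44045309, -1.51588376, -0.23011172]), 'tvec': array([-0.54970373, -0.21174236,  0.33813824])} [0.33429452 0.44876587 0.38497124] [ 0.26788972 -0.13466458 -0.9539919 ]
```

Run:
```python
from bench import *
import cv2,pickle
i=camera_info("wrist"); im=camera("wrist"); cv2.imwrite("pics/w0.png",im[:,:,::-1]); pickle.dump(i,open("w0.pkl","wb"))
```

{"name": "drive_tool", "arguments": {"moves": [{"xyz":[0.48,-0.6,0],"rot":[0,0,0],"claw":0},{"xyz":[0.48,-0.6,0],"rot":[0,0,0],"claw":0},{"xyz":[0.48,-0.6,0],"rot":[0,0,0],"claw":0},{"xyz":[0.48,-0.6,0],"rot":[0,0,0],"claw":0},{"xyz":[0.48,-0.6,0],"rot":[0,0,0],"claw":0}]}}

```text
clock: 1.15
tcp_pos: [0.5249, 0.2628, 0.3024]
ee_rot: [0.001, 0.227, 0.974, -0.001]
force: [-1.6, -0.9, 0.3]
width: 0.0877
grip_force: 0.0
```

Run:
```python
from bench import *
import cv2,pickle
i=camera_info("wrist"); im=camera("wrist"); cv2.imwrite("pics/w1.png",im[:,:,::-1]); pickle.dump(i,open("w1.pkl","wb")); print(read_state()["tcp_pos"])
```

```text
[0.52288018 0.26608262 0.30229921]
```

View pics/w1.png

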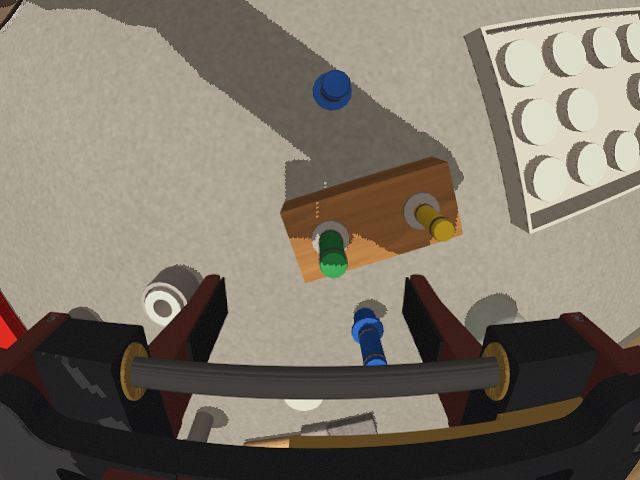

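The wrist view shows the gauge at (332,255) in the stand, the yellow one at (435,222), a pot at (165,300) and the blue decoys. Now a joint fit over the views.

```bash
cat >> h.py <<'E'
def P(i,X,K=None):
    X=np.float64(X).reshape(-1,1,3)
    if abs(i["K"][0,0]-371.65)<1: return cv2.fisheye.projectPoints(X,np.float64(i["rvec"]),np.float64(i["tvec"]),i["K"],np.zeros(4))[0].reshape(-1,2)
    return cv2.projectPoints(X,i["rvec"],i["tvec"],i["K"],None)[0].reshape(-1,2)
def green(im,s=110):
    h=cv2.cvtColor(im,cv2.COLOR_BGR2HSV); return (h[...,0]>45)&(h[...,0]<90)&(h[...,1]>s)&(h[...,2]>25)
E
python3 - <<'E'
from bench import *
from h import *
import pickle
I=[camera_info("top"),camera_info("side")]+[pickle.load(open(f"w{k}.pkl","rb")) for k in(0,1)]
im=[cv2.imread(f"pics/{n}.png") for n in("top0","side0","w0","w1")]
x0=np.array([.555,.268,.085])
cs=[]
for i,m in zip(I,im):
    p=P(i,x0)[0]; b=blob(green(m),p,40); cs.append(b[0]); print(p,b[0],b[1])
for ks in([0,1],[2,3],[1,3],[0,3],[0,1,2,3]):
    x,f=fitcyl([I[k] for k in ks],[cs[k] for k in ks],.011,.065,x0); print(ks,x.round(4),f.round(1))
E
```

```text
[203.06331059 240.20736942] [203.61111111 239.33333333] [197 233  15  13 126]
[226.11416    177.98983133] [227.575      180.06666667] [223 172  10  17 120]
[255.43876134 397.65142631] [248.47315436 419.29194631] [239 411  21  18 298]
[335.08852276 248.23690752] [332.92074199 263.48397976] [320 250  27  28 593]
[0, 1] [0.5581 0.2688 0.0757] [ 0. -0. -0.  0.]
[2, 3] [0.5522 0.2658 0.117 ] [-0.7 -0.4  0.6  0.3]
[1, 3] [0.5629 0.2615 0.0846] [ 3.4 -2.7 -0.4 -1.7]
[0, 3] [0.5572 0.2632 0.1016] [-0.9 -1.8 -0.6 -0.5]
[0, 1, 2, 3] [0.5578 0.2613 0.1024] [-0.1 -2.2  0.3 -8.1  0.5 -5.7 -2.4  1.4]
```

Run:
```python
from bench import *
from h import *
import pickle
I=[camera_info("top"),camera_info("side")]+[pickle.load(open(f"w{k}.pkl","rb")) for k in(0,1)]
im=[cv2.imread(f"pics/{n}.png") for n in("top0","side0","w0","w1")]
for m,u,v in((1,227,range(160,198,3)),(3,332,range(222,280,5))):
    print([tuple(int(a) for a in im[m][y,u]) for y in v])
def g2(m):
    b,g,r=[m[...,k].astype(int) for k in range(3)]; return (g>1.25*np.maximum(r,b)+4)
x0=np.array([.555,.268,.089]); cs=[]
for i,m in zip(I,im):
    b=blob(g2(m),P(i,x0)[0],40); cs.append(b[0]); print(P(i,x0)[0],b[0],b[1])
for ks in([0,1],[2,3],[1,3],[0,3],[0,1,2,3]):
    x,f=fitcyl([I[k] for k in ks],[cs[k] for k in ks],.011,.065,x0); print(ks,x.round(4),f.round(1))
```

```text
[(101, 121, 130), (64, 118, 68), (49, 123, 40), (25, 69, 25), (36, 50, 41), (26, 52, 27), (28, 62, 28), (26, 63, 32), (29, 60, 30), (24, 60, 30), (24, 44, 26), (113, 130, 146), (58, 70, 96)]
[(102, 110, 118), (98, 106, 114), (39, 58, 41), (31, 66, 16), (32, 67, 22), (37, 55, 35), (33, 67, 23), (44, 96, 33), (47, 96, 33), (92, 170, 68), (88, 168, 65), (88, 163, 74)]
[202.51489204 239.884978  ] [203.88888889 239.38518519] [197 233  16  13 135]
[225.83359523 176.53984703] [227.7037037  181.06666667] [223 172  10  20 135]
[254.95237331 400.0977389 ] [248.41401274 419.34713376] [238 411  22  18 314]
[335.32506903 249.81452146] [332.93851133 263.5987055 ] [320 250  27  29 618]
[0, 1] [0.5584 0.2692 0.0725] [-0.   0.1  0.1 -0. ]
[2, 3] [0.5523 0.2658 0.1171] [-0.7 -0.4  0.5  0.3]
[1, 3] [0.5637 0.2613 0.0823] [ 3.7 -3.  -0.4 -1.9]
[0, 3] [0.5576 0.263  0.1008] [-1.  -2.  -0.7 -0.6]
[0, 1, 2, 3] [0.5582 0.261  0.1015] [-0.1 -2.4  0.5 -8.8  0.6 -6.  -2.6  1.4]
```

```bash
cat >> h.py <<'E'
def g2(m):
    b,g,r=[m[...,k].astype(int) for k in range(3)]
    return cv2.morphologyEx(((g>1.25*np.maximum(r,b)+4)*1).astype(np.uint8),cv2.MORPH_CLOSE,np.ones((9,9)))
E
python3 - <<'E'
from bench import *
from h import *
import pickle
I=[camera_info("top"),camera_info("side")]+[pickle.load(open(f"w{k}.pkl","rb")) for k in(0,1)]
im=[cv2.imread(f"pics/{n}.png") for n in("top0","side0","w0","w1")]
x0=np.array([.555,.268,.089]); cs=[]
for i,m in zip(I,im):
    b=blob(g2(m),P(i,x0)[0],40); cs.append(b[0]); print(P(i,x0)[0],b[0],b[1])
for ks in([0,1],[2,3],[1,3],[0,3],[0,1,2,3]):
    x,f=fitcyl([I[k] for k in ks],[cs[k] for k in ks],.011,.065,x0); print(ks,x.round(4),f.round(1))
def white(im): 
    h=cv2.cvtColor(im,cv2.COLOR_BGR2HSV); return (h[...,2]>150)&(h[...,1]<60)
h=im[3][270:330,130:210]; cv2.imwrite("pics/x.png",h)
E
```

```text
[202.51489204 239.884978  ] [203.88888889 239.38518519] [197 233  16  13 135]
[225.83359523 176.53984703] [226.94936709 176.23628692] [221 163  12  29 237]
[254.95237331 400.0977389 ] [250.03535354 412.52020202] [238 398  25  31 594]
[335.32506903 249.81452146] [331.83426966 254.45692884] [ 319  230   28   49 1068]
[0, 1] [0.5551 0.2637 0.0911] [ 0. -0. -0.  0.]
[2, 3] [0.5481 0.2678 0.1106] [-1.8 -1.1  1.4  0.8]
[1, 3] [0.5547 0.2645 0.0901] [-0.4  0.3  0.   0.2]
[0, 3] [0.5553 0.2644 0.0883] [0.1 0.2 0.1 0.1]
[0, 1, 2, 3] [0.5534 0.2641 0.0993] [-1.3  0.1 -1.4 -2.7 -0.6 -4.2 -0.6  3.1]
```

Three views agree: gauge point (0.555, 0.264, 0.090), against an expected z of 0.089. Next, descend.

{"name": "drive_tool", "arguments": {"moves": [{"xyz":[0.13,-0.01,0],"rot":[0,0,0],"claw":0},{"xyz":[0.13,-0.01,-0.2],"rot":[0,0,0],"claw":0},{"xyz":[0.13,-0.01,-0.4],"rot":[0,0,0],"claw":0},{"xyz":[0.13,-0.01,-0.6],"rot":[0,0,0],"claw":0},{"xyz":[0.13,-0.01,-0.6],"rot":[0,0,0],"claw":0}]}}

```text
clock: 1.7
tcp_pos: [0.5491, 0.2663, 0.1458]
ee_rot: [-0.005, 0.221, 0.975, -0.004]
force: [-0.5, -0.9, -0.2]
width: 0.0877
grip_force: 0.0
```

{"name": "drive_tool", "arguments": {"moves": [{"xyz":[0,0,0],"rot":[0,0,0],"claw":0.5},{"xyz":[0,0,0],"rot":[0,0,0],"claw":1},{"xyz":[0,0,0],"rot":[0,0,0],"claw":1},{"xyz":[0,0,0],"rot":[0,0,0],"claw":1},{"xyz":[0,0,0],"rot":[0,0,0],"claw":1}], "squeeze": 20}}

```text
clock: 2.2
tcp_pos: [0.5547, 0.2656, 0.1541]
ee_rot: [0.001, 0.223, 0.975, 0.001]
force: [0.4, 0.1, -0.5]
width: 0.0514
grip_force: 0.0
```

{"name": "drive_tool", "arguments": {"moves": [{"xyz":[0,0,0],"rot":[0,0,0],"claw":1},{"xyz":[0,0,0],"rot":[0,0,0],"claw":1},{"xyz":[0,0,0],"rot":[0,0,0],"claw":1},{"xyz":[0,0,0],"rot":[0,0,0],"claw":1},{"xyz":[0,0,0],"rot":[0,0,0],"claw":1}], "squeeze": 25}}

```text
clock: 2.7
tcp_pos: [0.5542, 0.265, 0.1526]
ee_rot: [-0.0, 0.223, 0.975, -0.0]
force: [-0.3, -0.6, 0.4]
width: 0.0217
grip_force: 25.0
```

Run:
```python
from bench import *
s=read_state(); print(s["tcp_pos"],s["width"],s["grip_force"],s["force"])
```

```text
[0.55417914 0.26504654 0.15255876] 0.021699438870004924 24.996367692947388 [-0.294913   -0.63937482  0.35167319]
```

{"name": "drive_tool", "arguments": {"moves": [{"xyz":[0,0,0.1],"rot":[0,0,0],"claw":1},{"xyz":[0,0,0.25],"rot":[0,0,0],"claw":1},{"xyz":[0,0,0.4],"rot":[0,0,0],"claw":1},{"xyz":[0,0,0.5],"rot":[0,0,0],"claw":1},{"xyz":[0,0,0.5],"rot":[0,0,0],"claw":1}]}}

```text
clock: 3.2
tcp_pos: [0.5555, 0.266, 0.2812]
ee_rot: [0.002, 0.223, 0.975, 0.002]
force: [0.9, 0.0, -4.3]
width: 0.0215
grip_force: 25.0
```

{"name": "drive_tool", "arguments": {"moves": [{"xyz":[0,-0.15,0],"rot":[0,0,0],"claw":1},{"xyz":[0,-0.3,0],"rot":[0,0,0],"claw":1},{"xyz":[0,-0.45,0],"rot":[0,0,0],"claw":1},{"xyz":[0,-0.6,0],"rot":[0,0,0],"claw":1},{"xyz":[0,-0.75,0],"rot":[0,0,0],"claw":1}]}}

```text
clock: 3.7
tcp_pos: [0.5533, 0.0763, 0.2757]
ee_rot: [-0.001, 0.223, 0.975, -0.001]
force: [0.3, -0.4, -2.7]
width: 0.0217
grip_force: 25.0
```

{"name": "drive_tool", "arguments": {"moves": [{"xyz":[-0.08,-0.15,0],"rot":[0,0,0],"claw":1},{"xyz":[-0.08,-0.3,0],"rot":[0,0,0],"claw":1},{"xyz":[-0.08,-0.4,0],"rot":[0,0,0],"claw":1},{"xyz":[-0.08,-0.4,0],"rot":[0,0,0],"claw":1},{"xyz":[-0.08,-0.4,0],"rot":[0,0,0],"claw":1}]}}

```text
clock: 4.2
tcp_pos: [0.5336, -0.0223, 0.2762]
ee_rot: [-0.001, 0.224, 0.975, -0.0]
force: [-0.3, 1.1, -3.2]
width: 0.0216
grip_force: 25.0
```

Run:
```python
from bench import *
import cv2,pickle
s=read_state();print(s["tcp_pos"],s["ee_rot"],s["width"],s["grip_force"],s["force"])
for n in("wrist","top","side"):
    i=camera_info(n); im=camera(n); cv2.imwrite(f"pics/{n}2.png",im[:,:,::-1]); pickle.dump(i,open(n+"2.pkl","wb"))
print(read_state()["tcp_pos"])
```

```text
[ 0.53360018 -0.02229502  0.27621976] [-1.10203002e-03  2.23634021e-01  9.74672549e-01 -1.79624326e-04] 0.021556028827199314 24.99448925256729 [-0.25239197  1.08768102 -3.23546963]
[ 0.53405233 -0.02070317  0.27683413]
```

View pics/wrist2.png

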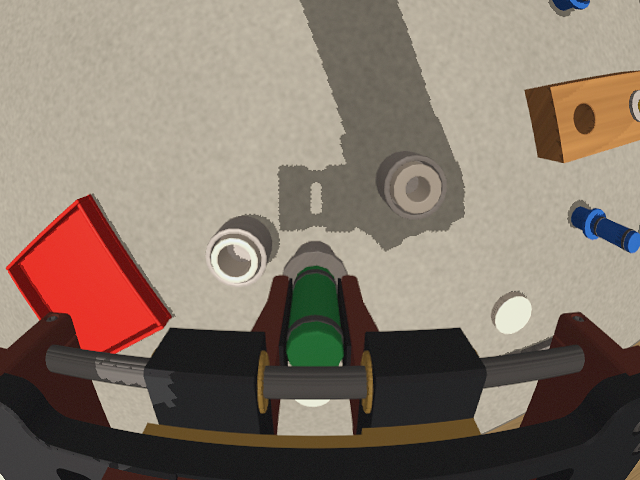

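The wrist view shows the gauge held, the wide-bore pot at (236,257) and the narrow-bore pot at (417,188). So the gauge goes in the −y pot. Next I refine its position.

```bash
cat >> h.py <<'E'
def ray(i,uv):
    uv=np.float64(uv).reshape(1,1,2)
    n=(cv2.fisheye.undistortPoints(uv,i["K"],np.zeros(4)) if abs(i["K"][0,0]-371.65)<1 else cv2.undistortPoints(uv,i["K"],None)).ravel()
    R=cv2.Rodrigues(i["rvec"])[0]; return -R.T@i["tvec"], R.T@np.r_[n,1]
def onz(i,uv,z):
    o,d=ray(i,uv); return o+d*(z-o[2])/d[2]
def meet(Is,uvs):
    A=0;b=0
    for i,u in zip(Is,uvs):
        o,d=ray(i,u); d/=np.linalg.norm(d); M=np.eye(3)-np.outer(d,d); A=A+M; b=b+M@o
    return np.linalg.solve(A,b)
def ring(im,near,thr,r=15,smax=60):
    h=cv2.cvtColor(im,cv2.COLOR_BGR2HSV); b=blob((h[...,2]>thr)&(h[...,1]<smax),near,r)
    cn=cv2.findContours(b[2].astype(np.uint8),cv2.RETR_EXTERNAL,cv2.CHAIN_APPROX_NONE)[0]
    return cv2.fitEllipse(cv2.convexHull(max(cn,key=len)))
E
python3 - <<'E'
from bench import *
from h import *
import pickle
ld=lambda n:(pickle.load(open(n+"2.pkl","rb")),cv2.imread(f"pics/{n}2.png"))
(w,W),(t,T),(s,S)=[ld(n) for n in("wrist","top","side")]
T=cv2.imread("pics/top0.png");S=cv2.imread("pics/side0.png")
for nm,a,b,c,thr in(("wide",(236,257),(381,246),(353.8,290.7),205),("tight",(417,188),(300,243.6),(290.1,237.8),130)):
    e=ring(W,a,thr,smax=60); et=ring(T,b,150); es=ring(S,c,150)
    print(nm,e); print("w@.054",onz(w,e[0],.054),"t",onz(t,et[0],.054),"s",onz(s,es[0],.054)); print("meet",meet([w,t],[e[0],et[0]]),meet([w,s],[e[0],es[0]]),meet([w,t,s],[e[0],et[0],es[0]]))
b=blob(g2(W),(316,315),40); print("green w",b[0],b[1])
# tray from top0 : outer upper rim corners z=.028
for i,cs in((t,[[524,297],[445,304],[435,231],[512,222]]),(s,[[513,384],[461,478],[366,405],[422,327]])):
    q=np.array([onz(i,c,.028) for c in cs]); print("tray",q.mean(0),[np.linalg.norm(q[k]-q[k-1]).round(3) for k in range(4)])
E
```

```text
wide ((235.23052978515625, 256.9604797363281), (55.12995147705078, 59.58905792236328), 123.46546936035156)
w@.054 [ 0.53353225 -0.10016194  0.054     ] t [ 0.53615818 -0.10526143  0.054     ] s [ 0.53665345 -0.10408893  0.054     ]
meet [ 0.53865068 -0.10728315  0.03462151] [ 0.53621575 -0.10235788  0.05096017] [ 0.53621035 -0.10348258  0.05135953]
tight ((417.1712951660156, 188.36756896972656), (47.333892822265625, 49.9918327331543), 12.890841484069824)
w@.054 [0.54647633 0.06919874 0.054     ] t [0.54696002 0.06745334 0.054     ] s [0.54742344 0.06892795 0.054     ]
meet [0.54553135 0.06763523 0.05933406] [0.54677467 0.06888875 0.054376  ] [0.54640733 0.06804506 0.05557906]
green w [314.3897522  320.74401512] [ 285  266   59  101 4762]
tray [ 0.49740787 -0.3177507   0.028     ] [np.float64(0.164), np.float64(0.168), np.float64(0.16), np.float64(0.169)]
tray [ 0.49328577 -0.32008679  0.028     ] [np.float64(0.167), np.float64(0.177), np.float64(0.163), np.float64(0.175)]
```

{"name": "drive_tool", "arguments": {"moves": [{"xyz":[0.01,-0.15,0],"rot":[0,0,0],"claw":1},{"xyz":[0.01,-0.33,0],"rot":[0,0,0],"claw":1},{"xyz":[0.01,-0.33,0],"rot":[0,0,0],"claw":1},{"xyz":[0.01,-0.33,-0.15],"rot":[0,0,0],"claw":1},{"xyz":[0.01,-0.33,-0.28],"rot":[0,0,0],"claw":1}]}}

```text
clock: 4.85
tcp_pos: [0.5373, -0.1037, 0.207]
ee_rot: [0.001, 0.223, 0.975, 0.0]
force: [-0.3, 1.1, -3.0]
width: 0.0213
grip_force: 25.0
```

{"name": "drive_tool", "arguments": {"moves": [{"xyz":[0,0,0],"rot":[0,0,0],"claw":1},{"xyz":[0,0,0],"rot":[0,0,0],"claw":1},{"xyz":[0,0,0],"rot":[0,0,0],"claw":1},{"xyz":[0,0,0],"rot":[0,0,0],"claw":1},{"xyz":[0,0,0],"rot":[0,0,0],"claw":1}]}}

```text
clock: 5.35
tcp_pos: [0.5373, -0.1046, 0.2089]
ee_rot: [0.001, 0.223, 0.975, 0.0]
force: [-0.1, -0.3, -3.9]
width: 0.0217
grip_force: 25.0
```

Run:
```python
from bench import *
from h import *
s=read_state();print(s["tcp_pos"],s["force"])
C=np.zeros((480,800,3),np.uint8)
for k,n in enumerate(("side","top")):
    i=camera_info(n); im=camera(n)[:,:,::-1].copy()
    u=P(i,[.536,-.104,.06])[0].astype(int); c=im[max(0,u[1]-50):u[1]+40,u[0]-40:u[0]+40]; C[:c.shape[0]*5,400*k:400*k+400]=cv2.resize(c,None,fx=5,fy=5,interpolation=cv2.INTER_CUBIC)
    try:
        b=blob(g2(im),P(i,[.536,-.104,.13])[0],25); print(n,b[0],b[1],"expected",cylhull_c(i,[.536,-.104,s["tcp_pos"][2]-.0625],.011,.065))
    except Exception as e: print(n,e)
cv2.imwrite("pics/c3.png",C)
```

```text
[ 0.5373423  -0.10464157  0.20889715] [-0.07697327 -0.30121781 -3.90058265]
side [354.1147541  263.01639344] [352 254   5  20  61] expected [357.32234009 257.52951603]
top max() iterable argument is empty
```

View pics/c3.png

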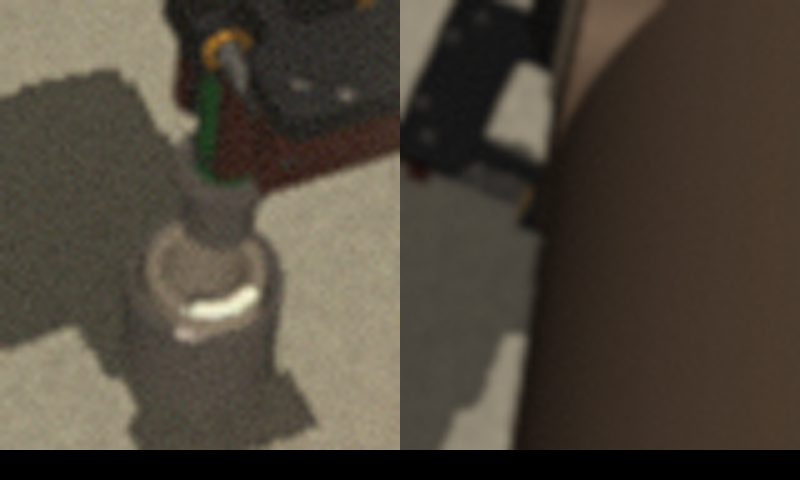

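The side crop shows the plug directly over the wide bore. Lowering slowly.

{"name": "drive_tool", "arguments": {"moves": [{"xyz":[0,0,-0.04],"rot":[0,0,0],"claw":1},{"xyz":[0,0,-0.07],"rot":[0,0,0],"claw":1},{"xyz":[0,0,-0.1],"rot":[0,0,0],"claw":1},{"xyz":[0,0,-0.12],"rot":[0,0,0],"claw":1},{"xyz":[0,0,-0.12],"rot":[0,0,0],"claw":1}]}}

```text
clock: 5.95
tcp_pos: [0.5362, -0.1046, 0.1765]
ee_rot: [-0.001, 0.223, 0.975, -0.0]
force: [0.1, 0.8, -3.1]
width: 0.0215
grip_force: 25.0
```

{"name": "drive_tool", "arguments": {"moves": [{"xyz":[0,0,-0.02],"rot":[0,0,0],"claw":1},{"xyz":[0,0,-0.04],"rot":[0,0,0],"claw":1},{"xyz":[0,0,-0.06],"rot":[0,0,0],"claw":1},{"xyz":[0,0,-0.07],"rot":[0,0,0],"claw":1},{"xyz":[0,0,-0.07],"rot":[0,0,0],"claw":1}]}}

```text
clock: 6.45
tcp_pos: [0.5365, -0.1046, 0.1597]
ee_rot: [-0.0, 0.223, 0.975, -0.0]
force: [-1.0, 0.6, -3.5]
width: 0.0218
grip_force: 25.0
```

{"name": "drive_tool", "arguments": {"moves": [{"xyz":[0,0,-0.01],"rot":[0,0,0],"claw":1},{"xyz":[0,0,-0.014],"rot":[0,0,0],"claw":1},{"xyz":[0,0,-0.014],"rot":[0,0,0],"claw":1},{"xyz":[0,0,-0.014],"rot":[0,0,0],"claw":1},{"xyz":[0,0,-0.014],"rot":[0,0,0],"claw":1}]}}

```text
clock: 6.95
tcp_pos: [0.5368, -0.1047, 0.1567]
ee_rot: [0.0, 0.223, 0.975, 0.0]
force: [0.6, 0.4, -3.1]
width: 0.0216
grip_force: 25.0
```

{"name": "drive_tool", "arguments": {"moves": [{"xyz":[0,0,0],"rot":[0,0,0],"claw":0.7},{"xyz":[0,0,0],"rot":[0,0,0],"claw":0.6},{"xyz":[0,0,0],"rot":[0,0,0],"claw":0.4},{"xyz":[0,0,0],"rot":[0,0,0],"claw":0},{"xyz":[0,0,0],"rot":[0,0,0],"claw":0}]}}

```text
clock: 7.45
tcp_pos: [0.5368, -0.1047, 0.1568]
ee_rot: [0.0, 0.223, 0.975, 0.0]
force: [-0.3, 0.4, -0.3]
width: 0.0544
grip_force: 0.0
```

{"name": "drive_tool", "arguments": {"moves": [{"xyz":[0,0,0],"rot":[0,0,0],"claw":0},{"xyz":[0,0,0],"rot":[0,0,0],"claw":0},{"xyz":[0,0,0],"rot":[0,0,0],"claw":0},{"xyz":[0,0,0],"rot":[0,0,0],"claw":0},{"xyz":[0,0,0],"rot":[0,0,0],"claw":0}]}}

```text
clock: 7.95
tcp_pos: [0.5368, -0.1047, 0.1567]
ee_rot: [0.0, 0.223, 0.975, 0.0]
force: [0.1, -0.4, -0.5]
width: 0.088
grip_force: 0.0
```

{"name": "drive_tool", "arguments": {"moves": [{"xyz":[0,0,0.1],"rot":[0,0,0],"claw":0},{"xyz":[0,0,0.25],"rot":[0,0,0],"claw":0},{"xyz":[0,0,0.4],"rot":[0,0,0],"claw":0},{"xyz":[0,0.1,0.5],"rot":[0,0,0],"claw":0},{"xyz":[0,0.25,0.5],"rot":[0,0,0],"claw":0}]}}

```text
clock: 8.45
tcp_pos: [0.5382, -0.0441, 0.2857]
ee_rot: [0.003, 0.225, 0.974, 0.0]
force: [1.7, 0.3, -0.5]
width: 0.0878
grip_force: 0.0
```

{"name": "drive_tool", "arguments": {"moves": [{"xyz":[0.02,0.15,0],"rot":[0,0,0],"claw":0},{"xyz":[0.04,0.3,0],"rot":[0,0,0],"claw":0},{"xyz":[0.04,0.44,0],"rot":[0,0,0],"claw":0},{"xyz":[0.04,0.44,0],"rot":[0,0,0],"claw":0},{"xyz":[0.04,0.44,0],"rot":[0,0,0],"claw":0}]}}

```text
clock: 8.95
tcp_pos: [0.5466, 0.0684, 0.2815]
ee_rot: [-0.0, 0.222, 0.975, -0.0]
force: [-0.2, -0.5, -0.6]
width: 0.0874
grip_force: 0.0
```

Run:
```python
from bench import *
from h import *
s=read_state();print(s["tcp_pos"],s["ee_rot"])
C=np.zeros((480,800,3),np.uint8); Is=[];cs=[]
for k,n in enumerate(("side","top")):
    i=camera_info(n); im=camera(n)[:,:,::-1].copy()
    u=P(i,[.536,-.104,.06])[0].astype(int); c=im[max(0,u[1]-50):u[1]+40,u[0]-40:u[0]+40]; C[:c.shape[0]*5,400*k:400*k+400]=cv2.resize(c,None,fx=5,fy=5,interpolation=cv2.INTER_CUBIC)
    try:
        b=blob(g2(im),P(i,[.536,-.104,.093])[0],25); print(n,b[0],b[1],"expected",cylhull_c(i,[.536,-.104,.093],.011,.065)); Is.append(i);cs.append(b[0])
    except Exception as e: print(n,e)
if len(cs)==2: print(fitcyl(Is,cs,.011,.065,np.array([.536,-.104,.093])))
cv2.imwrite("pics/c4.png",C)
i=camera_info("wrist"); im=camera("wrist"); cv2.imwrite("pics/w4.png",im[:,:,::-1]); print("tight proj",P(i,[.5468,.068,.054]))
```

```text
[0.54659398 0.06837427 0.28152126] [-9.24759463e-05  2.22051205e-01  9.75034986e-01 -1.72760200e-04]
side [356.66776316 275.375     ] [351 262  13  30 304] expected [355.11947694 277.21312792]
top [383.33043478 241.50434783] [378 235  12  14 115] expected [382.0135898  243.11150779]
(array([ 0.53792973, -0.10590765,  0.09824491]), array([ 0.23916768, -0.04862746, -0.179994  ,  0.22805905]))
tight proj [[315.56949302 217.12486075]]
```

View pics/c4.png

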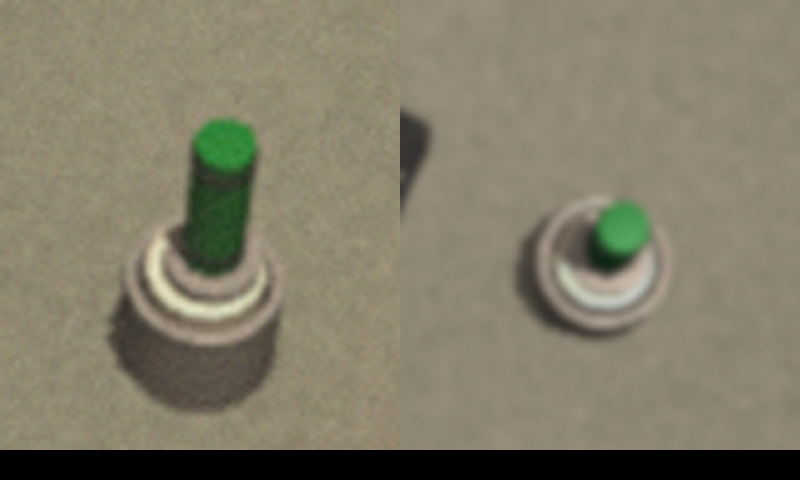

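View pics/w4.png

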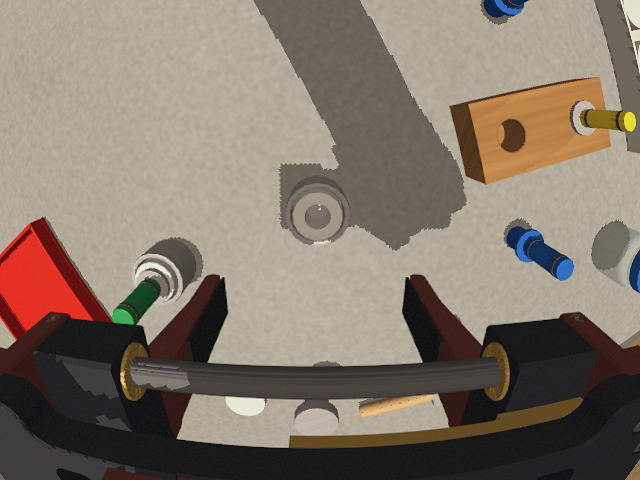

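Gauge stands in the wide bushing at (215,215) in the side crop, and w4 shows the tight pot at (318,214), as predicted (316,217). A quick check of gauge height and tilt from its bright top disc.

Run:
```python
from bench import *
from h import *
Is=[];cs=[];full=[]
for n in("side","top"):
    i=camera_info(n); im=camera(n)[:,:,::-1].copy(); g=im.astype(int)
    m=(g[...,1]>85)&(g[...,1]>1.4*g[...,2])&(g[...,1]>1.4*g[...,0])
    b=blob(m,P(i,[.537,-.105,.1255])[0],20); print(n,b[0],b[1],"exp",P(i,[.5365,-.1045,.1255])[0],"+3mm",P(i,[.5365,-.1045,.1285])[0]); Is.append(i);cs.append(b[0])
    f=blob(g2(im),P(i,[.537,-.105,.093])[0],25); v,u=np.nonzero(f[2]); k=v>=v.max()-2; print(" bottom edge",u[k].mean(),v.max(),"exp",P(i,[.5365,-.1045,.060])[0])
print(meet(Is,cs))
# same on the original stand pictures for bias
T,S=[cv2.imread(f"pics/{n}0.png") for n in("side","top")]; cs=[]
for i,im in zip(Is,(T,S)):
    g=im.astype(int); m=(g[...,1]>85)&(g[...,1]>1.4*g[...,2])&(g[...,1]>1.4*g[...,0]); cs.append(blob(m,P(i,[.555,.2645,.1215])[0],20)[0])
print("bias ref (true z .1215)",meet(Is,cs))
```

```text
side [357.7029703  266.62376238] [352 262  12  11 101] exp [356.77469206 266.07264715] +3mm [356.9008704  264.95584704]
 bottom edge 354.14285714285717 292 exp [354.19710041 288.88682186]
top [384.19767442 240.40697674] [379 236  11  10  86] exp [383.59444221 240.50856684] +3mm [383.74071467 240.25426912]
 bottom edge 381.5 248 exp [380.61926849 245.68096856]
[ 0.53695911 -0.10592228  0.12476381]
bias ref (true z .1215) [0.5538102  0.26147355 0.12196627]
```

Top of the handle at z=0.125, as expected when home (0.1255). Now grasp the tight pot.

{"name": "drive_tool", "arguments": {"moves": [{"xyz":[0,0,-0.18],"rot":[0,0,0],"claw":0},{"xyz":[0,0,-0.36],"rot":[0,0,0],"claw":0},{"xyz":[0,0,-0.54],"rot":[0,0,0],"claw":0},{"xyz":[0,0,-0.66],"rot":[0,0,0],"claw":0},{"xyz":[0,0,-0.7],"rot":[0,0,0],"claw":0}]}}

```text
clock: 9.7
tcp_pos: [0.5451, 0.0667, 0.1037]
ee_rot: [-0.002, 0.224, 0.975, -0.001]
force: [0.4, -0.5, 0.6]
width: 0.0879
grip_force: 0.0
```

{"name": "drive_tool", "arguments": {"moves": [{"xyz":[0,0,-0.04],"rot":[0,0,0],"claw":0},{"xyz":[0,0,-0.06],"rot":[0,0,0],"claw":0},{"xyz":[0,0,-0.06],"rot":[0,0,0],"claw":0},{"xyz":[0,0,-0.06],"rot":[0,0,0],"claw":0},{"xyz":[0,0,-0.06],"rot":[0,0,0],"claw":0}]}}

```text
clock: 10.2
tcp_pos: [0.5474, 0.068, 0.0927]
ee_rot: [0.001, 0.223, 0.975, 0.0]
force: [0.6, 0.8, -0.1]
width: 0.0879
grip_force: 0.0
```

{"name": "drive_tool", "arguments": {"moves": [{"xyz":[0,0,-0.016],"rot":[0,0,0],"claw":0},{"xyz":[0,0,-0.016],"rot":[0,0,0],"claw":0.2},{"xyz":[0,0,-0.016],"rot":[0,0,0],"claw":0.5},{"xyz":[0,0,-0.016],"rot":[0,0,0],"claw":1},{"xyz":[0,0,-0.016],"rot":[0,0,0],"claw":1}], "squeeze": 35}}

```text
clock: 10.7
tcp_pos: [0.5468, 0.0678, 0.0877]
ee_rot: [0.0, 0.223, 0.975, 0.0]
force: [1.1, 2.3, -0.5]
width: 0.059
grip_force: 2.4
```

{"name": "drive_tool", "arguments": {"moves": [{"xyz":[0,0,0],"rot":[0,0,0],"claw":1},{"xyz":[0,0,0],"rot":[0,0,0],"claw":1},{"xyz":[0,0,0],"rot":[0,0,0],"claw":1},{"xyz":[0,0,0],"rot":[0,0,0],"claw":1},{"xyz":[0,0,0],"rot":[0,0,0],"claw":1}]}}

```text
clock: 11.2
tcp_pos: [0.5469, 0.068, 0.0877]
ee_rot: [0.0, 0.223, 0.975, 0.0]
force: [0.4, 1.3, -0.3]
width: 0.057
grip_force: 35.0
```

{"name": "drive_tool", "arguments": {"moves": [{"xyz":[0,0,0.1],"rot":[0,0,0],"claw":1},{"xyz":[0,0,0.28],"rot":[0,0,0],"claw":1},{"xyz":[0,0,0.46],"rot":[0,0,0],"claw":1},{"xyz":[0,0,0.64],"rot":[0,0,0],"claw":1},{"xyz":[0,0,0.8],"rot":[0,0,0],"claw":1}]}}

```text
clock: 11.7
tcp_pos: [0.546, 0.0674, 0.2891]
ee_rot: [-0.0, 0.223, 0.975, -0.0]
force: [0.6, 0.4, -4.3]
width: 0.0568
grip_force: 35.0
```

{"name": "drive_tool", "arguments": {"moves": [{"xyz":[-0.02,-0.1,0],"rot":[0,0,0],"claw":1},{"xyz":[-0.04,-0.27,0],"rot":[0,0,0],"claw":1},{"xyz":[-0.06,-0.44,0],"rot":[0,0,0],"claw":1},{"xyz":[-0.08,-0.61,0],"rot":[0,0,0],"claw":1},{"xyz":[-0.1,-0.78,0],"rot":[0,0,0],"claw":1}]}}

```text
clock: 12.2
tcp_pos: [0.5204, -0.1288, 0.2869]
ee_rot: [-0.001, 0.223, 0.975, -0.0]
force: [0.6, -0.1, -4.5]
width: 0.057
grip_force: 35.0
```

{"name": "drive_tool", "arguments": {"moves": [{"xyz":[-0.02,-0.17,0],"rot":[0,0,0],"claw":1},{"xyz":[-0.06,-0.34,0],"rot":[0,0,0],"claw":1},{"xyz":[-0.08,-0.51,0],"rot":[0,0,0],"claw":1},{"xyz":[-0.1,-0.66,0],"rot":[0,0,0],"claw":1},{"xyz":[-0.1,-0.77,0],"rot":[0,0,0],"claw":1}]}}

```text
clock: 12.7
tcp_pos: [0.4944, -0.3225, 0.2868]
ee_rot: [-0.001, 0.225, 0.974, -0.0]
force: [0.2, -0.0, -4.6]
width: 0.0565
grip_force: 35.0
```

{"name": "drive_tool", "arguments": {"moves": [{"xyz":[0,0,0],"rot":[0,0,0],"claw":1},{"xyz":[0,0,0],"rot":[0,0,0],"claw":1},{"xyz":[0,0,0],"rot":[0,0,0],"claw":1}]}}

```text
clock: 13.0
tcp_pos: [0.4967, -0.3182, 0.2869]
ee_rot: [-0.001, 0.222, 0.975, 0.001]
force: [-0.7, -0.2, -5.0]
width: 0.0567
grip_force: 35.0
```

{"name": "drive_tool", "arguments": {"moves": [{"xyz":[0,0,-0.17],"rot":[0,0,0],"claw":1},{"xyz":[0,0,-0.34],"rot":[0,0,0],"claw":1},{"xyz":[0,0,-0.5],"rot":[0,0,0],"claw":1},{"xyz":[0,0,-0.62],"rot":[0,0,0],"claw":1},{"xyz":[0,0,-0.68],"rot":[0,0,0],"claw":1}]}}

```text
clock: 13.5
tcp_pos: [0.4961, -0.3172, 0.1148]
ee_rot: [-0.002, 0.222, 0.975, 0.001]
force: [-0.2, 1.5, -4.5]
width: 0.0567
grip_force: 35.0
```

{"name": "drive_tool", "arguments": {"moves": [{"xyz":[0,0,-0.03],"rot":[0,0,0],"claw":1},{"xyz":[0,0,-0.05],"rot":[0,0,0],"claw":1},{"xyz":[0,0,-0.07],"rot":[0,0,0],"claw":1},{"xyz":[0,0,-0.08],"rot":[0,0,0],"claw":1},{"xyz":[0,0,-0.08],"rot":[0,0,0],"claw":1}]}}

```text
clock: 14.0
tcp_pos: [0.497, -0.3198, 0.0982]
ee_rot: [0.0, 0.223, 0.975, -0.0]
force: [-0.3, -0.2, -5.8]
width: 0.0566
grip_force: 35.0
```

{"name": "drive_tool", "arguments": {"moves": [{"xyz":[0,0,-0.01],"rot":[0,0,0],"claw":1},{"xyz":[0,0,-0.016],"rot":[0,0,0],"claw":1},{"xyz":[0,0,-0.02],"rot":[0,0,0],"claw":1},{"xyz":[0,0,-0.02],"rot":[0,0,0],"claw":1},{"xyz":[0,0,-0.02],"rot":[0,0,0],"claw":1}]}}

```text
clock: 14.5
tcp_pos: [0.4968, -0.3197, 0.0928]
ee_rot: [0.0, 0.223, 0.975, 0.0]
force: [-0.6, -0.2, -3.3]
width: 0.0569
grip_force: 35.0
```

Force is easing, so the pot is touching the floor. Release and rise.

{"name": "drive_tool", "arguments": {"moves": [{"xyz":[0,0,0],"rot":[0,0,0],"claw":0.3},{"xyz":[0,0,0],"rot":[0,0,0],"claw":0.2},{"xyz":[0,0,0],"rot":[0,0,0],"claw":0},{"xyz":[0,0,0],"rot":[0,0,0],"claw":0},{"xyz":[0,0,0],"rot":[0,0,0],"claw":0}]}}

```text
clock: 15.0
tcp_pos: [0.4969, -0.3197, 0.0928]
ee_rot: [0.0, 0.223, 0.975, -0.0]
force: [-0.4, 0.8, -0.9]
width: 0.0871
grip_force: 0.0
```

{"name": "drive_tool", "arguments": {"moves": [{"xyz":[0,0,0],"rot":[0,0,0],"claw":0},{"xyz":[0,0,0],"rot":[0,0,0],"claw":0},{"xyz":[0,0,0],"rot":[0,0,0],"claw":0}]}}

```text
clock: 15.3
tcp_pos: [0.4967, -0.3197, 0.0926]
ee_rot: [-0.0, 0.223, 0.975, 0.0]
force: [-0.8, -0.4, 0.5]
width: 0.0879
grip_force: 0.0
```

{"name": "drive_tool", "arguments": {"moves": [{"xyz":[0,0,0.1],"rot":[0,0,0],"claw":0},{"xyz":[0,0,0.25],"rot":[0,0,0],"claw":0},{"xyz":[0,0,0.42],"rot":[0,0,0],"claw":0},{"xyz":[0,0,0.58],"rot":[0,0,0],"claw":0},{"xyz":[-0.2,0,0.7],"rot":[0,0,0],"claw":0}]}}

```text
clock: 15.8
tcp_pos: [0.4583, -0.3189, 0.2662]
ee_rot: [0.003, 0.221, 0.975, -0.001]
force: [-0.3, -0.7, 0.6]
width: 0.0879
grip_force: 0.0
```

{"name": "drive_tool", "arguments": {"moves": [{"xyz":[-0.1,-0.1,0],"rot":[0,0,0],"claw":0},{"xyz":[-0.2,-0.2,0],"rot":[0,0,0],"claw":0},{"xyz":[-0.2,-0.2,0],"rot":[0,0,0],"claw":0},{"xyz":[-0.2,-0.2,0],"rot":[0,0,0],"claw":0},{"xyz":[-0.2,-0.2,0],"rot":[0,0,0],"claw":0}]}}

```text
clock: 16.3
tcp_pos: [0.4047, -0.3688, 0.2632]
ee_rot: [-0.0, 0.222, 0.975, 0.0]
force: [0.1, -0.2, -0.2]
width: 0.0879
grip_force: 0.0
```

Run:
```python
from bench import *
from h import *
s=read_state();print(s["tcp_pos"],s["width"],s["clock"])
i=camera_info("side");t=camera_info("top"); S=camera("side")[:,:,::-1].copy(); T=camera("top")[:,:,::-1].copy()
C=np.zeros((600,800,3),np.uint8)
a=cv2.resize(S[220:480,280:540],(400,400),interpolation=cv2.INTER_CUBIC); b=cv2.resize(T[190:320,340:535],(400,267),interpolation=cv2.INTER_CUBIC)
C[:400,:400]=a; C[:267,400:]=b; cv2.imwrite("pics/c5.png",C)
try:
    e=[ring(im,P(k,[.4955,-.319,.059])[0],150)[0] for k,im in((i,S),(t,T))]; print("pot top",meet([i,t],e))
except Exception as x: print(x)
```

```text
[ 0.40470428 -0.36881256  0.26316891] 0.08786376513984699 16.3
pot top [ 0.49914534 -0.32565147  0.04024406]
```

View pics/c5.png

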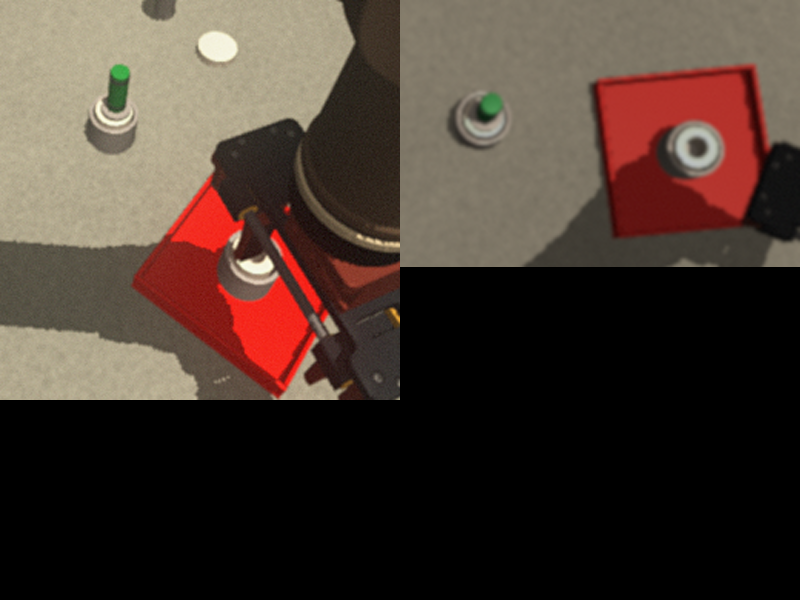

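The crop shows the gauge standing home in the wide pot at left. The tight pot is upright near the tray centre, at (695,148) in the top crop, and the gripper is clear of everything. The 0.040 pot-top height is unreliable because the side view is partly blocked by the gripper. The TCP height at release matches the tray floor.

```bash
python3 -c "
from bench import *
print(finish_job())"
```

```text
the job is handed in; nothing more can be done
None
```

The job is handed in, though no verdict came back: the green gauge stands home in the wide-bore pot at its original place, the tight pot is upright near the centre of the red reject tray, and I told the two bores apart by sight without trying the gauge in the tight one.

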